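Make up two railing-post kits in their trays

TASK

Make up the two railing-post kits: the red tray gets the copper-brown collar, the brass finial and the steel hex nut; the blue tray gets the green collar and the black rubber buffer. Stand each part upright on the tray's floor in a compartment of its own, the collar always in the large compartment and the small parts in the small ones (either will do). Leave the hammer, brush and pliers alone.

Things in the scene. Friction and masses are not known exactly. Their poses are not given: they have to be found in the camera images.
- red_tray: Red metal kit tray, fixed, 90 (x) by 216 (y) mm, left or right of centre. Origin: centre of underside, z up. Floor 3 mm thick; walls and two dividers 3 mm thick, tops 18 mm above the bench. Three compartments in a row along y, each 84 mm deep in x: the large one 84 mm wide, centred at y = +63 mm (its end at the robot's left); two small ones 60 mm wide, centred at y = -12 and -75 mm.
- blue_tray: Blue metal kit tray, fixed, 90 (x) by 216 (y) mm, left or right of centre. Origin: centre of underside, z up. Floor 3 mm thick; walls and two dividers 3 mm thick, tops 18 mm above the bench. Three compartments in a row along y, each 84 mm deep in x: the large one 84 mm wide, centred at y = +63 mm (its end at the robot's left); two small ones 60 mm wide, centred at y = -12 and -75 mm.
- copper_collar: Octagonal post collar (open tube), brown copper with a lighter copper rim and base, upright, 64 mm tall, 50 mm across flats (one pair faces along its x axis, the others every 45 degrees); base flange 8 mm high, 56 mm across flats, 61 mm over corners. About 0.36 kg. Origin: centre of underside, z up.
- green_collar: Octagonal post collar (open tube), verdigris green with a lighter green rim and base, upright, 64 mm tall, 50 mm across flats (one pair faces along its x axis, the others every 45 degrees); base flange 8 mm high, 56 mm across flats, 61 mm over corners. About 0.36 kg. Origin: centre of underside, z up.
- brass_finial: Solid yellow brass finial (acorn-shaped post top), round, standing upright, 62 mm tall: foot 40 mm diameter and 8 mm high, plain cylinder 36 mm diameter from 12 to 44 mm height, then tapering to a blunt tip. About 0.32 kg. Origin: centre of its underside, z up.
- hex_nut: Long bright steel hexagonal coupling nut standing on end, 50 mm tall, 36 mm across flats (one pair of flats faces along its x axis, the others every 60 degrees), 42 mm over corners, dark bore on top. About 0.28 kg. Origin: centre of its underside, z up.
- rubber_buffer: Black rubber buffer, plain upright cylinder 38 mm diameter, 46 mm tall, small steel disc in the middle of its top. About 0.08 kg. Origin: centre of its underside, z up.
- hammer: Bystander: hammer, 280 mm long, lying along its x axis with the head at +x, at the left of the work. Loose; leave it alone.
- brush: Bystander: hand brush, 220 mm long, lying along its x axis, at the far side of the work. Loose; leave it alone.
- pliers: Bystander: pliers with red handles, 170 mm long, lying along their x axis with the jaws at +x (origin at the pivot), at the right of the work. Loose; leave them alone.
Mind the look-alikes: they are no part of the job. Of the things that look like the copper_collar, the larger one is meant. What is shaped like the hex_nut but purple is not meant.

How it is judged:
By the outcome, as a careful person would: the job done as asked, in the order asked, and still so for the second after the job is handed in, with the robot touching nothing.
It also fails if it takes over 115 s, if anything falls off the work surface, if the arm or the gripper's body presses on something with over 40 N, if the wrist force passes 120 N, or if a joint passes its speed limit or range.

ROBOT

A 7-joint arm with a two-finger parallel gripper is mounted at the origin on the work surface. World frame = base frame: x ahead of the robot, y to its left, z up, the work surface at z = 0. Lengths are in m, angles in rad, forces in N, time in s.
With the tool pointing down it reaches from about 0.4 to 0.9 m from the base axis. Payload 5.6 kg.
Tool frame: the origin (TCP) lies midway between the tips of the shut fingers; the grasp point (between the pads) lies 19 mm behind it; y points along the fingers, z is the direction in which the jaws open and shut, and the axes are right-handed (so a half turn about y gives the same grasp; the last joint's range is limited). The gripper opens to 92 mm and grips with 3 to 60 N. Pads are 20 mm wide; open, the fingers measure 128 mm over their backs; the gripper's body (75 mm by 189 mm) begins 69 mm behind the grasp point.
Start: joints at [1.204, 0.468, -0.012, 1.603, 0.006, 1.071, -0.056], TCP at [0.207, -0.616, 0.187] pointing down, gripper open.
Joint ranges: [-2.53, 2.53], [-0.31, 2.02], [-1.57, 1.55], [0.28, 2.44], [-1.29, 4.43], [0.15, 1.84], [-2.92, 2.92]. Speed limits (rad/s): [2.57, 2.57, 3.14, 3.14, 3.14, 3.14, 3.14].

INTERFACE

Orientations are given as a unit quaternion [x, y, z, w].
In Python, from plant import robot gives the robot as it stands.
- The arm moves only by the shell command python3 -m crank 'ROWS' [OPENING] [FORCE]. ROWS is JSON, one flat list of numbers, 6 for each row, row after row: the shift along the world's x, y, z in m, then the turn, a rotation vector about the world's x, y, z in rad. A call has 1 to 5 rows; each row shifts and turns the commanded pose from where the row before left it; what a row does not reach is not made up. A row lasts 1/8 s, in which the tool goes at most 62.5 mm and 10.7 degrees, less where a joint would pass 70% of its speed; a pose out of reach is approached as far as the arm can. A call with a gripper value outside its range is refused whole. OPENING is the finger opening in m, from 0 to 0.0919, set as the call begins (- or left out, the last holds). The fingers move at their own pace and stop on an object; FORCE is the grip in N (left out, the last holds). Time passes only in rows, so rows that do not move let the fingers close. It gives the time, the measured TCP pose, the force and the opening at its end, in the units of the state.
- robot.observe(): the state, without advancing time (a new reading comes with each control period).
- robot.get_image(name): name is "scene" or "top" or "wrist"; returns a dict with "color" (420x560x3 uint8, red, green, blue), "depth" (420x560 float32, m along the optical axis (not along the pixel's ray), 0 where there is no reading), "fx", "fy", "cx", "cy" (pixels), "extrinsics" (4x4, takes a point from camera to world coordinates). Camera axes: x right, y down, z forward; pixel columns grow to the right and rows downward; lengths in m; the calibration is good to about 2 mm. A picture is of the moment at which its call begins.
- robot.job_done(): hands the job in, once; it reports no verdict.
The state is a dict: "time": time; "q": joint angles; "qvel": joint speeds; "joint_efforts": joint torques, N m; "position": TCP position; "ee_rot": TCP orientation; "ft_force": force on the tool from outside, world axes, zero at the start; "ft_torque": the same for the moment, N m; "finger_gap": finger opening in m.
Only numpy, scipy, OpenCV 4.12 (cv2) and the standard library are available. Lean on these libraries where they do the work, as an engineer would, in place of code of your own. Each camera call takes 0.05 s, during which the arm holds its last target. There are 200 camera calls.

## Working session

There is one attempt and no reset: what is moved stays moved. The work goes in short steps, Python scripts to look and compute and a shell command to move; the robot and the scene stay as the last step left them, time stands still between calls to the robot, and variables do not carry over. Pictures are saved under pics/ and viewed, about 12 in all and at most 16, crops included, and the job is handed in when it is done.

```bash
ls; mkdir -p pics
python3 - <<'E'
from plant import robot
import cv2,numpy as np
s=robot.observe();print(s)
for n in("top","scene"):
    d=robot.get_image(n);np.savez('%s0.npz'%n,**d);cv2.imwrite('pics/%s0.png'%n,d["color"][:,:,::-1])
    print(n,d["fx"],d["cx"],d["cy"],d["extrinsics"].round(3).tolist())
E
```

```text
pics
{'time': 0.0, 'q': array([ 1.20396088,  0.46834563, -0.01158747,  1.60360636,  0.00598577,
        1.07141986, -0.05628352]), 'qvel': array([-0.00134242, -0.000388  , -0.00050785,  0.00159075,  0.00143043,
        0.00011003, -0.00157814]), 'joint_efforts': array([ 9.70064912e-05, -5.20565987e+01, -1.26454403e-02, -2.43742526e+01,
       -5.66208386e-02,  1.72490242e-02,  1.68565093e-04]), 'position': array([ 0.20655815, -0.61564316,  0.186068  ]), 'ee_rot': array([-0.1141098 ,  0.69846214, -0.69726065,  0.11382956]), 'ft_force': array([-0.06939595, -0.4161451 , -0.08305331]), 'ft_torque': array([ 0.03360126, -0.02738219,  0.06047839]), 'finger_gap': 0.09217067462256999}
top 408.6848267971247 278.9800142705307 214.41600916646883 [[-0.017, -0.996, 0.086, 0.512], [-1.0, 0.015, -0.017, 0.001], [0.015, -0.086, -0.996, 1.288], [0.0, 0.0, 0.0, 1.0]]
scene 458.8524223238519 288.2815903970565 210.04146390318547 [[0.537, 0.649, -0.539, 1.303], [0.844, -0.407, 0.35, -0.443], [0.007, -0.643, -0.766, 0.99], [0.0, 0.0, 0.0, 1.0]]
```

View pics/top0.png

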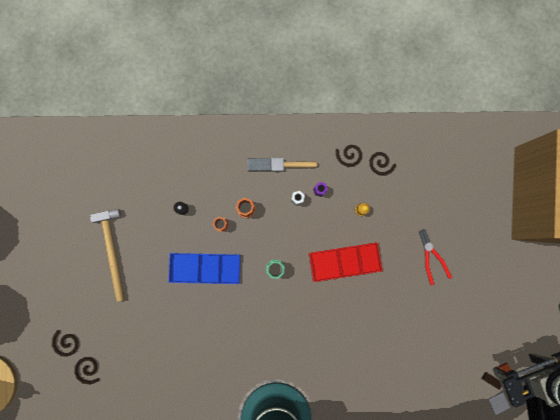

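View pics/scene0.png

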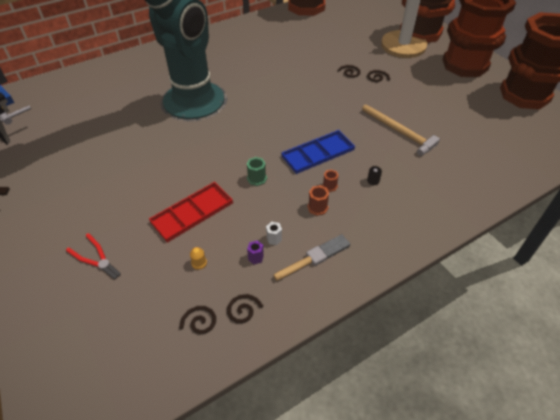

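The top view has the blue tray around (205,268), the red tray (346,262), the green collar (275,269), the buffer (181,208), the finial (364,209) and the steel nut (298,198). The purple look-alike nut is at (321,189). There are two copper collars, at (245,207) and (221,224). The first looks larger and fits the description, so I'll measure both and confirm in a crop.

```bash
cat > h.py <<'E'
import numpy as np,cv2
def cloud(d):
    v,u=np.mgrid[:420,:560];z=d["depth"]
    P=np.stack([(u-d["cx"])/d["fx"]*z,(v-d["cy"])/d["fy"]*z,z],-1)
    E=d["extrinsics"];return P@E[:3,:3].T+E[:3,3]
def rect(P,m):
    p=P[m][:,:2];return cv2.minAreaRect((p*1000).astype(np.float32))
E
python3 - <<'E'
from h import *
d=dict(np.load('top0.npz'));P=cloud(d);c=d["color"].astype(int)
Z=P[...,2];print('bench z',np.median(Z[300:330,150:400]))
m=((Z>.03)&(Z<.1)).astype(np.uint8);m[330:]=0;m[:130]=0
n,l,st,ce=cv2.connectedComponentsWithStats(m)
for i in range(1,n):
    if st[i,4]<15: continue
    k=l==i;p=P[k];t=p[p[:,2]>np.percentile(p[:,2],95)-.008]
    print(ce[i].round(),st[i,4],'zmax %.3f'%np.percentile(p[:,2],95),'mid',((t.min(0)+t.max(0))/2).round(3)[:2],'size',np.ptp(t,0)[:2].round(3))
for nm,k in(('red',(c[...,0]>110)&(c[...,1]<60)&(c[...,2]<60)),('blue',(c[...,2]>110)&(c[...,0]<70))):
    k=k.astype(np.uint8);k[:235]=0;k[:,400:]=0;k[300:]=0
    k=cv2.morphologyEx(k,cv2.MORPH_CLOSE,np.ones((5,5)))
    k=(k>0)&(Z>-.01)&(Z<.03);print(nm,k.sum(),rect(P,k))
cv2.imwrite('pics/crop1.png',cv2.resize(d["color"][150:300,160:400,::-1],None,fx=3.3,fy=3.3,interpolation=cv2.INTER_CUBIC))
E
```

```text
bench z -0.0009028720982808824
[526. 193.] 1421 zmax 0.096 mid [ 0.677 -0.798] size [0.306 0.089]
[320. 188.] 132 zmax 0.053 mid [ 0.699 -0.147] size [0.038 0.037]
[297. 197.] 130 zmax 0.054 mid [ 0.672 -0.076] size [0.037 0.037]
[244. 207.] 130 zmax 0.067 mid [0.643 0.087] size [0.052 0.051]
[179. 207.] 129 zmax 0.049 mid [0.645 0.285] size [0.034 0.037]
[363. 208.] 116 zmax 0.061 mid [ 0.634 -0.279] size [0.025 0.025]
[219. 224.] 71 zmax 0.053 mid [0.594 0.164] size [0.039 0.04 ]
[275. 270.] 107 zmax 0.068 mid [ 0.454 -0.004] size [0.05  0.051]
red 2012 ((472.6474609375, -226.09674072265625), (91.5299301147461, 222.25018310546875), 7.130064010620117)
blue 2061 ((459.2690124511719, 213.484619140625), (216.09707641601562, 89.8115463256836), 87.854736328125)
```

View pics/crop1.png

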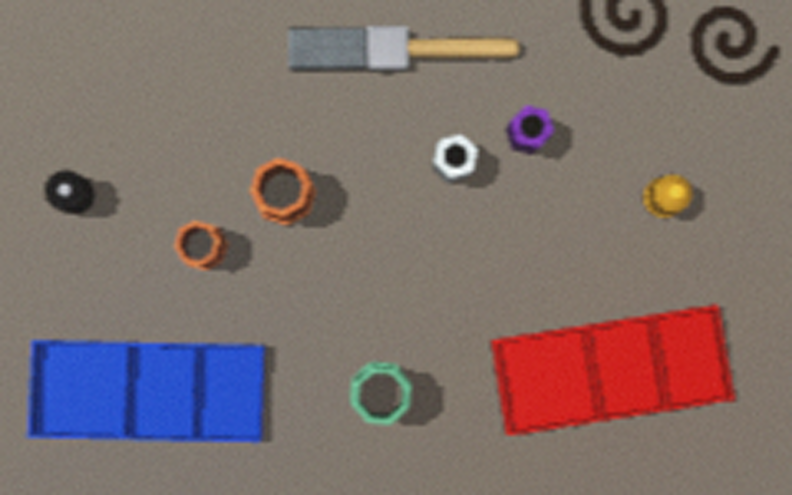

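The crop confirms the choice. The larger copper collar at crop (282,191) measures 67 mm high and 51 mm across, which matches. The small one at (200,244) measures 53 and 39 mm, so it's the look-alike. The steel nut is at (456,156) and the purple one at (531,128). Next I'll move up over the work for a wrist view.

```bash
R='python3 -m crank'
$R '[0.033,0.051,0.012,0,0,0.114,0.033,0.051,0.012,0,0,0.114,0.033,0.051,0.012,0,0,0.114,0.033,0.051,0.012,0,0,0.114,0.033,0.051,0.012,0,0,0.114]' 
$R '[0.033,0.051,0.012,0,0,0.114,0.033,0.051,0.012,0,0,0.114,0.033,0.051,0.012,0,0,0.114,0.033,0.051,0.012,0,0,0.114,0.033,0.051,0.012,0,0,0.114]' 
$R '[0.033,0.051,0.0,0,0,0.114,0.033,0.051,0.0,0,0,0.114,0,0,0,0,0,0]'
python3 - <<'E'
from plant import robot
from h import *
d=robot.get_image("wrist");np.savez('w1.npz',**d);cv2.imwrite('pics/w1.png',d["color"][:,:,::-1])
print(d["fx"],d["extrinsics"].round(3).tolist());s=robot.observe();print(s["position"],s["time"],s["q"].round(2))
E
```

```text
time: 0.72
position: [0.3725, -0.3593, 0.2472]
ee_rot: [-0.307, 0.637, -0.637, 0.307]
ft_force: [1.0, -0.1, 1.1]
finger_gap: 0.092
time: 1.35
position: [0.5373, -0.1047, 0.3073]
ee_rot: [0.474, -0.525, 0.525, -0.473]
ft_force: [1.6, -1.2, 0.4]
finger_gap: 0.0918
time: 1.72
position: [0.6034, 0.0016, 0.3061]
ee_rot: [-0.531, 0.468, -0.465, 0.532]
ft_force: [-0.0, -1.2, 0.5]
finger_gap: 0.092
368.6235978819048 [[0.992, 0.122, 0.038, 0.593], [0.128, -0.948, -0.291, 0.085], [0.001, 0.294, -0.956, 0.504], [0.0, 0.0, 0.0, 1.0]]
[ 0.60274355 -0.00188751  0.30600997] 1.775 [ 0.4   0.36 -0.59  1.55  0.21  1.3  -0.1 ]
```

View pics/w1.png

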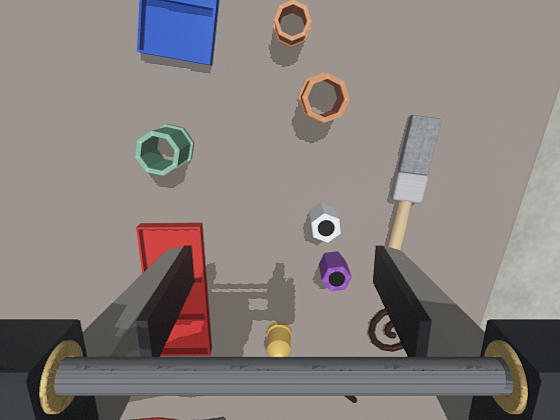

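The wrist view shows the large copper collar at (325,98) with the small one at (292,23), the green collar (164,150), the steel nut (325,225) and the purple nut (336,272). I'll fit centres and flat directions from the depth.

```bash
cat >> h.py <<'E'
def tops(d,lo=.035,hi=.08,band=.006,vmax=300):
    P=cloud(d);Z=P[...,2];m=((Z>lo)&(Z<hi)).astype(np.uint8);m[vmax:]=0
    n,l,st,ce=cv2.connectedComponentsWithStats(m,connectivity=4)
    for i in range(1,n):
        if st[i,4]<80: continue
        p=P[l==i];zt=np.percentile(p[:,2],90);t=p[p[:,2]>zt-band][:,:2]
        h=cv2.convexHull((t*1000).astype(np.float32))[:,0]
        a=np.arange(0,180.);D=np.c_[np.cos(np.radians(a)),np.sin(np.radians(a))]
        q=h@D.T;w=q.max(0)-q.min(0)
        c,_=cv2.minEnclosingCircle(h)
        f={s:(np.argmin([np.mean([w[int(b+k*s)%180] for k in range(180//s)]) for b in range(s)])) for s in (45,60)}
        print('px',ce[i].round(),'z %.3f'%zt,'c',np.round(c,1),'w',w.min().round(1),w.max().round(1),'yaw8',f[45],'yaw6',f[60])
def tray(d,col,v0=0,v1=420,u0=0,u1=560):
    c=d["color"].astype(int);o=0 if col=='red' else 2
    k=(c[...,o]>90)&(c[...,2-o]<c[...,o]*.5)&(c[...,1]<c[...,o]*.55)
    P=cloud(d);k&=(P[...,2]>.013)&(P[...,2]<.024);b=np.zeros_like(k);b[v0:v1,u0:u1]=1;k&=b
    print(col,k.sum(),rect(P,k))
E
python3 - <<'E'
from h import *
d=dict(np.load('w1.npz'));P=cloud(d);print(np.median(P[180:200,230:290,2]))
tops(d)
tray(d,'red',v0=215,u0=120,u1=200);tray(d,'blue')
d=dict(np.load('top0.npz'));tray(d,'red',u0=290,u1=400,v0=235,v1=290);tray(d,'blue')
E
```

```text
-0.0003117982666180352
px [293.  19.] z 0.050 c [594.6 162.7] w 38.8 41.8 yaw8 28 yaw6 27
px [327.  97.] z 0.065 c [643.1  84.9] w 50.5 54.2 yaw8 27 yaw6 12
px [159. 151.] z 0.065 c [453.2  -3.6] w 50.4 54.5 yaw8 39 yaw6 23
px [326. 225.] z 0.051 c [671.6 -76.5] w 35.9 41.1 yaw8 1 yaw6 16
px [336. 276.] z 0.051 c [ 697.8 -148.2] w 36.2 40.8 yaw8 0 yaw6 44
red 584 ((468.8587341308594, -222.31997680664062), (88.95465850830078, 218.318359375), 7.021617889404297)
blue 631 ((456.1617736816406, 143.48606872558594), (71.85791778564453, 90.76299285888672), 87.85321044921875)
red 258 ((471.671630859375, -222.46759033203125), (90.29869079589844, 216.16970825195312), 8.027485847473145)
blue 231 ((459.29083251953125, 214.06787109375), (213.5796356201172, 89.8115463256836), 87.854736328125)
```

```bash
R='python3 -m crank'
$R '[0.0135,0.0296,0,0,0,0.113,0.0135,0.0296,-0.03,0,0,0.113,0.0134,0.0294,-0.04,0,0,0.114,0,0,-0.05,0,0,0,0,0,-0.05,0,0,0]' 0.085 30
$R '[0,0,-0.05,0,0,0,0,0,-0.04,0,0,0,0,0,-0.022,0,0,0,0,0,0,0,0,0]'
$R '[0,0,0,0,0,0,0,0,0,0,0,0,0,0,0,0,0,0,0,0,0,0,0,0,0,0,0,0,0,0]' 0.03 30
$R '[0,0,0.03,0,0,0,0,0,0.05,0,0,0,0,0,0.03,0,0,0,0,0,0,0,0,0]'
```

```text
time: 2.4
position: [0.6429, 0.082, 0.1354]
ee_rot: [0.601, -0.373, 0.374, -0.6]
ft_force: [0.9, -0.7, 0.6]
finger_gap: 0.085
time: 2.9
position: [0.6423, 0.0829, 0.0239]
ee_rot: [0.601, -0.374, 0.372, -0.6]
ft_force: [0.1, -0.6, 0.7]
finger_gap: 0.0854
time: 3.52
position: [0.6427, 0.0839, 0.0257]
ee_rot: [0.601, -0.373, 0.373, -0.6]
ft_force: [-3.3, -0.8, 5.9]
finger_gap: 0.0498
time: 4.03
position: [0.6446, 0.0848, 0.1368]
ee_rot: [-0.6, 0.371, -0.374, 0.602]
ft_force: [0.2, 0.8, -4.4]
finger_gap: 0.0496
```

```bash
R='python3 -m crank'
$R '[-0.030,-0.041,0,0,0,-0.057,-0.030,-0.041,0,0,0,-0.057,-0.030,-0.041,0,0,0,-0.057,-0.030,-0.041,0,0,0,-0.057,-0.030,-0.041,0,0,0,-0.057]'
$R '[-0.0305,-0.040,0,0,0,-0.057,0,0,0,0,0,0,0,0,-0.04,0,0,0,0,0,-0.04,0,0,0,0,0,0,0,0,0]'
$R '[0,0,-0.015,0,0,0,0,0,-0.008,0,0,0,0,0,-0.003,0,0,0,0,0,0,0,0,0]'
```

```text
time: 4.65
position: [0.4905, -0.1218, 0.1329]
ee_rot: [0.542, -0.456, 0.454, -0.541]
ft_force: [0.6, -0.5, -3.2]
finger_gap: 0.0498
time: 5.28
position: [0.4594, -0.1587, 0.0515]
ee_rot: [0.53, -0.472, 0.466, -0.528]
ft_force: [-0.4, -0.3, -2.9]
finger_gap: 0.0495
time: 5.78
position: [0.4629, -0.1607, 0.0292]
ee_rot: [-0.529, 0.469, -0.47, 0.529]
ft_force: [-0.5, -0.0, -5.0]
finger_gap: 0.0499
```

```bash
R='python3 -m crank'
$R '[0,0,-0.001,0,0,0,0,0,0,0,0,0]'
$R '[0,0,0,0,0,0,0,0,0,0,0,0,0,0,0,0,0,0]' 0.075
$R '[0,0,0.03,0,0,0,0,0,0.05,0,0,0,0.04,-0.01,0.04,0,0,0,0.045,-0.015,0.03,0,0,0,0.045,-0.015,0.024,0,0,0]'
$R '[0.0415,-0.02,0,0,0,0,0,0,0,0,0,0,0,0,0,0,0,0]' 0.085
cat > snap.py <<'E'
import sys
from plant import robot
from h import *
d=robot.get_image("wrist");n=sys.argv[1];np.savez(n+'.npz',**d);cv2.imwrite('pics/%s.png'%n,d["color"][:,:,::-1])
s=robot.observe();print(s["position"].round(4),s["time"],'cam',d["extrinsics"][:3,3].round(3));tops(d)
E
python3 snap.py w2
```

```text
time: 6.02
position: [0.4631, -0.1609, 0.0285]
ee_rot: [-0.529, 0.469, -0.47, 0.529]
ft_force: [0.1, -0.2, -0.8]
finger_gap: 0.05
time: 6.4
position: [0.4629, -0.1607, 0.0282]
ee_rot: [-0.529, 0.469, -0.47, 0.529]
ft_force: [-0.2, -0.4, -0.2]
finger_gap: 0.0747
time: 7.02
position: [0.5943, -0.2015, 0.204]
ee_rot: [-0.529, 0.469, -0.47, 0.529]
ft_force: [-0.2, -0.2, -0.1]
finger_gap: 0.075
time: 7.4
position: [0.6333, -0.2199, 0.2012]
ee_rot: [0.529, -0.47, 0.469, -0.529]
ft_force: [-0.7, 0.1, -0.0]
finger_gap: 0.0852
[ 0.6331 -0.2198  0.2016] 7.45 cam [ 0.624 -0.135  0.399]
px [345.  26.] z 0.051 c [671.5 -76.8] w 36.0 41.2 yaw8 0 yaw6 15
px [101.  95.] z 0.067 c [ 464.2 -158.9] w 50.1 54.9 yaw8 7 yaw6 37
px [360. 114.] z 0.051 c [ 698.1 -148.2] w 36.0 41.0 yaw8 15 yaw6 45
px [277. 234.] z 0.060 c [ 633.8 -278.5] w 23.2 25.0 yaw8 18 yaw6 34
```

View pics/w2.png

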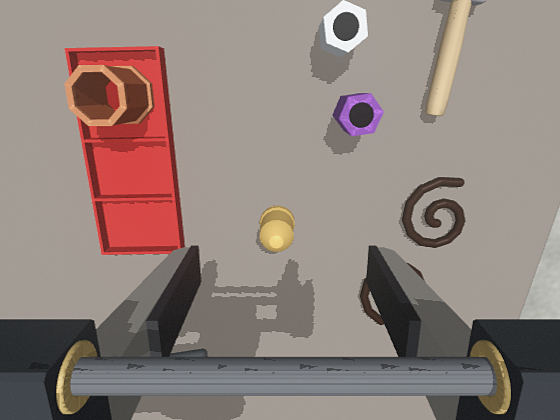

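Collar in place: its rim at (101,95) measures z = 0.067, so it's upright on the tray floor. The finial tip is at (277,234), which gives (0.634,-0.2785).

```bash
python3 - <<'E'
from h import *
tray(dict(np.load('w2.npz')),'red',u1=200,v1=260)
E
R='python3 -m crank'
$R '[0,-0.03,-0.01,0,0,0,0,-0.0285,-0.02,0,0,0,0,0,-0.05,0,0,0,0,0,-0.05,0,0,0,0,0,-0.035,0,0,0]' 0.085
$R '[0,0,-0.016,0,0,0,0,0,0,0,0,0]'
$R '[0,0,0,0,0,0,0,0,0,0,0,0,0,0,0,0,0,0,0,0,0,0,0,0,0,0,0,0,0,0]' 0.02 30
$R '[0,0,0.03,0,0,0,0,0,0.05,0,0,0,0,0,0.03,0,0,0,0,0,0,0,0,0]'
```

```text
red 2806 ((470.95880126953125, -222.41586303710938), (91.24118041992188, 216.46815490722656), 7.790274143218994)
time: 8.07
position: [0.6316, -0.2798, 0.0335]
ee_rot: [0.529, -0.471, 0.468, -0.528]
ft_force: [0.3, -0.2, 0.4]
finger_gap: 0.0851
time: 8.32
position: [0.6332, -0.2793, 0.0199]
ee_rot: [0.529, -0.47, 0.469, -0.529]
ft_force: [-0.7, -0.2, 0.6]
finger_gap: 0.0848
time: 8.95
position: [0.6342, -0.2792, 0.0211]
ee_rot: [-0.529, 0.469, -0.469, 0.529]
ft_force: [0.8, -0.3, 0.6]
finger_gap: 0.037
time: 9.45
position: [0.636, -0.2796, 0.1341]
ee_rot: [-0.528, 0.468, -0.471, 0.529]
ft_force: [-1.2, 0.3, 0.1]
finger_gap: 0.0201
```

The finial slipped out of the fingers, which closed to 20 mm. I'll look.

```bash
R='python3 -m crank'
$R '[0,0.04,0.035,0,0,0,0,0.02,0.03,0,0,0,0,0,0,0,0,0]' 0.085 
python3 snap.py w3
```

```text
time: 9.82
position: [0.6355, -0.2169, 0.1974]
ee_rot: [-0.529, 0.468, -0.469, 0.53]
ft_force: [-0.2, -0.4, -0.3]
finger_gap: 0.0479
[ 0.6342 -0.2188  0.1955] 9.875 cam [ 0.625 -0.132  0.395]
px [342.  29.] z 0.051 c [671.8 -76.4] w 36.0 41.4 yaw8 1 yaw6 16
px [95. 97.] z 0.067 c [ 464.2 -158.6] w 50.4 54.8 yaw8 7 yaw6 36
px [357. 117.] z 0.051 c [ 698.  -148.2] w 36.2 41.1 yaw8 15 yaw6 45
px [273. 238.] z 0.060 c [ 634.7 -278.2] w 22.5 24.8 yaw8 30 yaw6 35
```

View pics/w3.png

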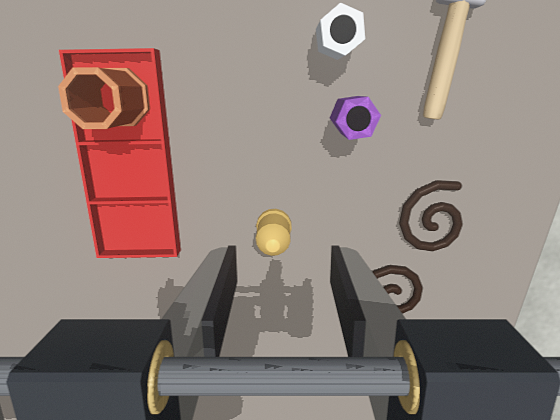

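The finial still stands at (273,238), unmoved. The fingers simply hadn't finished closing when I lifted: they run at about 75 mm/s, and the gap was 37 mm against 36. I'll retry with a smaller starting gap, a slightly lower grip and a longer wait.

```bash
R='python3 -m crank'
$R '[0,-0.03,-0.01,0,0,0,0,-0.03,-0.02,0,0,0,0,0,-0.05,0,0,0,0,0,-0.05,0,0,0,0,0,-0.031,0,0,0]' 0.065
$R '[0,0,-0.016,0,0,0,0,0,0,0,0,0]'
$R '[0,0,0,0,0,0,0,0,0,0,0,0,0,0,0,0,0,0,0,0,0,0,0,0,0,0,0,0,0,0]' 0.02 40
$R '[0,0,0,0,0,0,0,0,0,0,0,0]'
$R '[0,0,0.03,0,0,0,0,0,0.05,0,0,0,0,0,0.03,0,0,0,0,0,0,0,0,0]'
```

```text
time: 10.5
position: [0.6304, -0.2807, 0.0289]
ee_rot: [0.529, -0.472, 0.468, -0.527]
ft_force: [-0.7, 0.4, -0.2]
finger_gap: 0.0652
time: 10.75
position: [0.6327, -0.2797, 0.0167]
ee_rot: [0.529, -0.471, 0.469, -0.528]
ft_force: [0.9, -0.1, -0.4]
finger_gap: 0.0649
time: 11.38
position: [0.6333, -0.2796, 0.0196]
ee_rot: [0.529, -0.47, 0.469, -0.528]
ft_force: [-4.5, -0.5, 5.2]
finger_gap: 0.0289
time: 11.62
position: [0.6333, -0.2796, 0.0196]
ee_rot: [0.529, -0.47, 0.469, -0.528]
ft_force: [-3.5, -0.1, 5.5]
finger_gap: 0.0286
time: 12.12
position: [0.636, -0.2794, 0.1312]
ee_rot: [-0.528, 0.468, -0.471, 0.53]
ft_force: [0.5, 0.4, -3.3]
finger_gap: 0.029
```

The gap is 29 mm where 36 was expected, so I'll check how it's held before going on.

Run:
```python
from plant import robot
from h import *
d=robot.get_image("scene");np.savez('s1.npz',**d);E=d["extrinsics"]
p=E[:3,:3].T@(np.array([.635,-.28,.13])-E[:3,3]);u=int(p[0]/p[2]*d["fx"]+d["cx"]);v=int(p[1]/p[2]*d["fy"]+d["cy"]);print(u,v)
u0=max(0,u-75);v0=max(0,v-60)
a=cv2.resize(d["color"][v0:v0+120,u0:u0+150,::-1],None,fx=2.6,fy=2.6,interpolation=cv2.INTER_CUBIC)
w=robot.get_image("wrist")["color"][150:420,100:460,::-1];w=cv2.resize(w,(400,312))
cv2.imwrite('pics/held.png',np.hstack([a[:312,:390],w]))
```

```text
191 232
```

View pics/held.png

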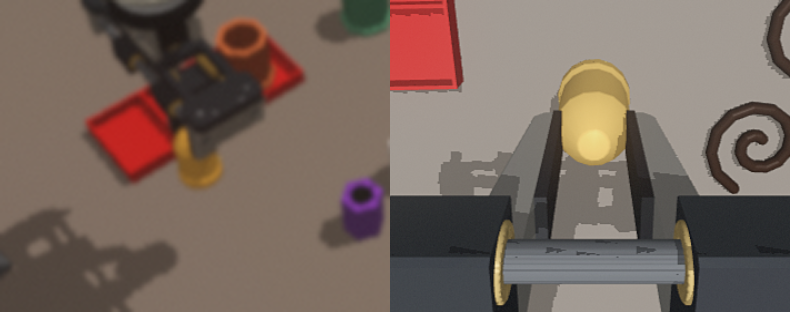

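Run:
```python
from plant import robot
from h import *
d=robot.get_image("wrist");P=cloud(d);c=d["color"].astype(int);np.savez('w4.npz',**d)
k=(c[...,0]>120)&(c[...,2]<c[...,0]*.6)&(c[...,1]>c[...,0]*.6)&(P[...,2]>.09)
k[320:]=0;k[:,:200]=0;k[:,360:]=0
p=P[k];print(robot.observe()["position"].round(4),len(p))
for z in np.arange(.10,.20,.006):
    q=p[abs(p[:,2]-z)<.003]
    if len(q)>5: print('%.3f'%z,len(q),'x %.4f %.4f y %.4f %.4f'%(q[:,0].min(),q[:,0].max(),q[:,1].min(),q[:,1].max()))
# finger pads: dark gray pixels, front faces
f=(P[...,2]>.11)&(P[...,2]<.2)&~k;f[330:]=0
for z in np.arange(.12,.2,.01):
    q=P[f&(abs(P[...,2]-z)<.004)]
    if len(q)>5: print('F %.3f'%z,len(q),'x %.4f %.4f y %.4f %.4f'%(q[:,0].min(),q[:,0].max(),q[:,1].min(),q[:,1].max()))
```

```text
[ 0.6328 -0.2788  0.1266] 4795
0.106 10 x 0.6206 0.6445 y -0.2639 -0.2584
0.112 150 x 0.6146 0.6511 y -0.2767 -0.2581
0.118 463 x 0.6148 0.6535 y -0.2834 -0.2580
0.124 181 x 0.6167 0.6508 y -0.2762 -0.2599
0.130 200 x 0.6164 0.6507 y -0.2776 -0.2601
0.136 202 x 0.6166 0.6506 y -0.2765 -0.2600
0.142 221 x 0.6167 0.6499 y -0.2758 -0.2600
0.148 249 x 0.6175 0.6493 y -0.2715 -0.2598
0.154 639 x 0.6179 0.6494 y -0.2929 -0.2600
0.160 1134 x 0.6193 0.6487 y -0.2915 -0.2629
0.166 1274 x 0.6231 0.6450 y -0.2882 -0.2668
0.172 54 x 0.6292 0.6397 y -0.2831 -0.2743
F 0.150 9 x 0.6115 0.6556 y -0.2901 -0.2668
F 0.160 409 x 0.6064 0.6600 y -0.2904 -0.2652
F 0.170 555 x 0.6053 0.6609 y -0.2892 -0.2650
F 0.180 661 x 0.6045 0.6616 y -0.2892 -0.2645
F 0.190 858 x 0.6035 0.6626 y -0.2896 -0.2640
F 0.200 493 x 0.6028 0.6634 y -0.2878 -0.2633
```

Run:
```python
from h import *
for n,tz,g in(('w1',.306,92),('w2',.2016,85),('w3',.1955,48),('w4',.1295,29)):
    d=dict(np.load(n+'.npz'));P=cloud(d);Z=P[...,2]
    m=(Z>tz-.03)&(Z<tz+.12);m[:200]=0;m[350:]=0
    c=d["color"].astype(int);m&=(c.max(-1)-c.min(-1)<25)
    for s in(slice(0,280),slice(280,560)):
        k=np.zeros_like(m);k[:,s]=m[:,s];p=P[k]
        h=p[:,2]-tz;o=np.argsort(h)[:60];print(n,g,'lowest',h[o].min().round(4),np.median(h[o]).round(4),'xy',np.median(p[o],0)[:2].round(4),len(p))
```

```text
w1 92 lowest 0.0273 0.0298 xy [0.5555 0.0046] 6573
w1 92 lowest 0.026 0.0281 xy [0.6506 0.0169] 6706
w2 85 lowest 0.0254 0.0276 xy [ 0.5906 -0.216 ] 6534
w2 85 lowest 0.0261 0.0277 xy [ 0.677  -0.2065] 6542
w3 48 lowest 0.0277 0.0299 xy [ 0.6096 -0.2107] 5061
w3 48 lowest 0.0281 0.0303 xy [ 0.6611 -0.2033] 5060
w4 29 lowest 0.0242 0.0267 xy [ 0.614  -0.2712] 4750
w4 29 lowest 0.0238 0.0268 xy [ 0.6521 -0.2664] 4780
```

The wrist depth puts the fingertips about 25 mm above the reported TCP in all four wrist frames. So the pads sat on the finial's taper. Its profile reads upright, with the foot at z = 0.108 and the tip at 0.171. I'll set it back down and re-grip 20 mm lower.

```bash
R='python3 -m crank'
$R '[0,0,-0.05,0,0,0,0,0,-0.04,0,0,0,0,0,-0.015,0,0,0,0,0,-0.005,0,0,0,0,0,0,0,0,0]'
$R '[0,0,0,0,0,0,0,0,0,0,0,0,0,0,0,0,0,0]' 0.055
$R '[0,0,-0.01,0,0,0,0,0,-0.01,0,0,0,0,0,0,0,0,0]'
$R '[0,0,0,0,0,0,0,0,0,0,0,0,0,0,0,0,0,0,0,0,0,0,0,0]' 0.02 35
```

```text
time: 12.9
position: [0.6339, -0.279, 0.0197]
ee_rot: [0.529, -0.47, 0.469, -0.529]
ft_force: [-3.5, 0.4, 2.7]
finger_gap: 0.0286
time: 13.28
position: [0.6347, -0.2793, 0.0191]
ee_rot: [-0.529, 0.469, -0.47, 0.529]
ft_force: [0.2, -0.0, 0.9]
finger_gap: 0.0545
time: 13.65
position: [0.6331, -0.2788, -0.0027]
ee_rot: [0.529, -0.47, 0.469, -0.529]
ft_force: [0.3, -0.5, 0.3]
finger_gap: 0.0553
time: 14.15
position: [0.6342, -0.2792, -0.0007]
ee_rot: [0.529, -0.469, 0.47, -0.529]
ft_force: [-1.0, 0.1, 1.6]
finger_gap: 0.0352
```

The gap is now 35 mm, so the grip is on the cylinder.

```bash
R='python3 -m crank'
$R '[0,0,0.03,0,0,0,0,0,0.05,0,0,0,-0.018,-0.002,0.032,0,0,0,-0.045,-0.005,0,0,0,0,-0.045,-0.005,0,0,0,0]'
$R '[-0.0456,-0.0062,0,0,0,0,0,0,0,0,0,0,0,0,-0.05,0,0,0,0,0,-0.035,0,0,0,0,0,0,0,0,0]'
$R '[0,0,-0.015,0,0,0,0,0,-0.005,0,0,0,0,0,-0.003,0,0,0,0,0,-0.001,0,0,0,0,0,0,0,0,0]'
```

```text
time: 14.78
position: [0.5249, -0.2911, 0.1109]
ee_rot: [0.529, -0.469, 0.469, -0.529]
ft_force: [-0.5, -1.3, -2.7]
finger_gap: 0.0348
time: 15.4
position: [0.4791, -0.2958, 0.0235]
ee_rot: [0.529, -0.471, 0.467, -0.529]
ft_force: [0.1, -0.7, -2.7]
finger_gap: 0.0348
time: 16.02
position: [0.4808, -0.2975, 0.0024]
ee_rot: [-0.529, 0.469, -0.47, 0.529]
ft_force: [0.2, -0.7, -2.7]
finger_gap: 0.035
```

```bash
R='python3 -m crank'
$R '[0,0,-0.002,0,0,0,0,0,0,0,0,0]'
$R '[0,0,-0.001,0,0,0,0,0,0,0,0,0]'
```

```text
time: 16.27
position: [0.4809, -0.2977, 0.0022]
ee_rot: [0.529, -0.469, 0.47, -0.528]
ft_force: [-4.8, 1.7, 13.0]
finger_gap: 0.0348
time: 16.52
position: [0.4809, -0.2977, 0.0021]
ee_rot: [0.529, -0.469, 0.47, -0.528]
ft_force: [-6.9, 3.9, 21.4]
finger_gap: 0.0349
```

Contact, so I'll release, back off and go to the steel nut.

```bash
R='python3 -m crank'
$R '[0,0,0.002,0,0,0,0,0,0,0,0,0,0,0,0,0,0,0]' 0.05
$R '[0,0,0.03,0,0,0,0,0,0.05,0,0,0,0,0,0.03,0,0,0,0.0319,0.0367,0,0,0,0.0245,0.0319,0.0367,0,0,0,0.0245]' 
$R '[0.0319,0.0367,0,0,0,0.0245,0.0319,0.0367,0,0,0,0.0245,0.0319,0.0367,0,0,0,0.0245,0.0318,0.0366,0,0,0,0.0245,0,0,0,0,0,0]' 0.065
python3 snap.py w5
$R '[0,0,-0.05,0,0,0,0,0,-0.04,0,0,0,0,0,-0.022,0,0,0,0,0,0,0,0,0]'
$R '[0,0,0,0,0,0,0,0,0,0,0,0,0,0,0,0,0,0,0,0,0,0,0,0,0,0,0,0,0,0]' 0.02 35
```

```text
time: 16.9
position: [0.4807, -0.2974, 0.001]
ee_rot: [-0.529, 0.469, -0.47, 0.529]
ft_force: [0.3, 0.1, -1.0]
finger_gap: 0.05
time: 17.52
position: [0.5451, -0.2241, 0.1115]
ee_rot: [0.54, -0.456, 0.457, -0.54]
ft_force: [0.9, -1.0, 0.7]
finger_gap: 0.0498
time: 18.15
position: [0.6734, -0.0716, 0.1105]
ee_rot: [-0.562, 0.428, -0.427, 0.564]
ft_force: [-0.7, 0.4, 0.1]
finger_gap: 0.0646
[ 0.6721 -0.0749  0.1102] 18.2 cam [0.651 0.01  0.308]
px [14. 34.] z 0.061 c [472.   -2.8] w 8.4 33.5 yaw8 2 yaw6 2
px [277. 213.] z 0.051 c [671.1 -76.3] w 35.9 41.3 yaw8 1 yaw6 16
px [ 12. 242.] z 0.064 c [ 483.8 -155.8] w 6.4 32.0 yaw8 7 yaw6 7
px [285. 290.] z 0.050 c [ 696.5 -144.7] w 15.4 37.3 yaw8 16 yaw6 46
time: 18.7
position: [0.6704, -0.0783, -0.0025]
ee_rot: [0.562, -0.43, 0.429, -0.561]
ft_force: [0.5, 0.1, 0.5]
finger_gap: 0.0644
time: 19.32
position: [0.6715, -0.0777, 0.0001]
ee_rot: [0.562, -0.429, 0.429, -0.561]
ft_force: [-4.0, 0.5, 7.1]
finger_gap: 0.036
```

View pics/w5.png

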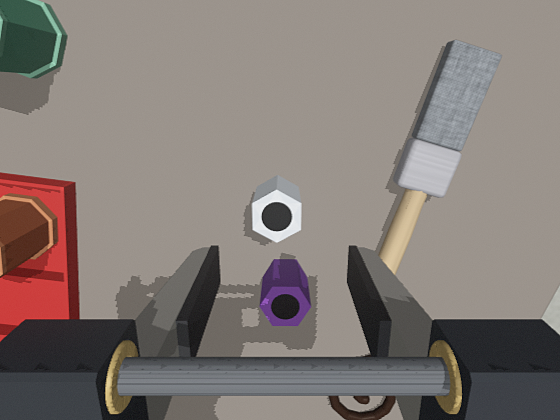

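The nut at (277,213) is now gripped, with a 36 mm gap. Next, take it to the middle compartment of the red tray.

```bash
R='python3 -m crank'
$R '[0,0,0.03,0,0,0,0,0,0.05,0,0,0,0,0,0.04,0,0,0,-0.0333,-0.0263,0,0,0,-0.0245,-0.0333,-0.0263,0,0,0,-0.0245]'
$R '[-0.0333,-0.0263,0,0,0,-0.0245,-0.0333,-0.0263,0,0,0,-0.0245,-0.0333,-0.0263,0,0,0,-0.0245,-0.0332,-0.0262,0,0,0,-0.0245,0,0,0,0,0,0]'
$R '[0,0,-0.05,0,0,0,0,0,-0.04,0,0,0,0,0,-0.018,0,0,0,0,0,-0.006,0,0,0,0,0,-0.003,0,0,0]'
$R '[0,0,-0.002,0,0,0,0,0,0,0,0,0]'
```

```text
time: 19.95
position: [0.6046, -0.1301, 0.1192]
ee_rot: [-0.551, 0.443, -0.443, 0.551]
ft_force: [-0.0, 0.1, -3.7]
finger_gap: 0.0357
time: 20.58
position: [0.469, -0.2378, 0.1186]
ee_rot: [0.528, -0.471, 0.471, -0.527]
ft_force: [0.4, 0.1, -3.2]
finger_gap: 0.0359
time: 21.2
position: [0.4734, -0.2349, 0.003]
ee_rot: [-0.529, 0.469, -0.47, 0.529]
ft_force: [-5.8, 4.1, 19.2]
finger_gap: 0.0356
time: 21.45
position: [0.4734, -0.2349, 0.0029]
ee_rot: [0.529, -0.468, 0.47, -0.529]
ft_force: [-4.4, 2.5, 13.3]
finger_gap: 0.0356
```

```bash
R='python3 -m crank'
$R '[0,0,0.002,0,0,0,0,0,0,0,0,0,0,0,0,0,0,0]' 0.05
$R '[0,0,0.03,0,0,0,0,0,0.05,0,0,0,0,0,0.038,0,0,0,-0.0038,0.0461,0,0,0,-0.0464,-0.0038,0.0461,0,0,0,-0.0464]' 
$R '[-0.0038,0.0461,0,0,0,-0.0464,-0.0037,0.0462,0,0,0,-0.0464,-0.0037,0.0462,0,0,0,-0.0464,0,0,0,0,0,0]' 0.078
python3 snap.py w6
$R '[0,0,-0.05,0,0,0,0,0,-0.04,0,0,0,0,0,-0.019,0,0,0,0,0,0,0,0,0]'
$R '[0,0,0,0,0,0,0,0,0,0,0,0,0,0,0,0,0,0,0,0,0,0,0,0,0,0,0,0,0,0]' 0.03 35
```

```text
time: 21.82
position: [0.4726, -0.2353, 0.0024]
ee_rot: [-0.529, 0.469, -0.47, 0.529]
ft_force: [0.1, 0.3, 0.2]
finger_gap: 0.0495
time: 22.45
position: [0.4648, -0.1422, 0.1206]
ee_rot: [-0.505, 0.494, -0.495, 0.506]
ft_force: [0.6, 0.2, 0.1]
finger_gap: 0.0498
time: 22.95
position: [0.4531, -0.0007, 0.1203]
ee_rot: [-0.472, 0.526, -0.526, 0.473]
ft_force: [-0.5, -1.1, -0.5]
finger_gap: 0.0777
[ 0.4533 -0.0029  0.1201] 23.0 cam [0.463 0.084 0.318]
px [282. 214.] z 0.065 c [452.5  -3.4] w 50.2 54.4 yaw8 40 yaw6 55
time: 23.5
position: [0.4523, -0.0055, 0.0097]
ee_rot: [-0.471, 0.529, -0.527, 0.47]
ft_force: [1.4, 0.7, -0.1]
finger_gap: 0.0784
time: 24.12
position: [0.453, -0.0044, 0.0116]
ee_rot: [0.471, -0.527, 0.528, -0.471]
ft_force: [-2.7, 0.2, 7.0]
finger_gap: 0.0498
```

View pics/w6.png

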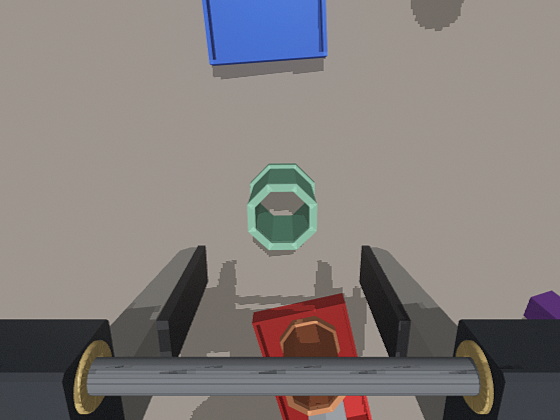

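```bash
R='python3 -m crank'
$R '[0,0,0.03,0,0,0,0,0,0.05,0,0,0,0.0014,0.0468,0.03,0,0,0,0.0014,0.0468,0,0,0,0,0.0014,0.0468,0,0,0,0]'
$R '[0.0014,0.0468,0,0,0,0.02,0.0013,0.0469,0,0,0,0.02,0.0013,0.0469,0,0,0,0.02,0,0,0,0,0,0,0,0,-0.04,0,0,0]'
$R '[0,0,-0.04,0,0,0,0,0,-0.018,0,0,0,0,0,-0.006,0,0,0,0,0,-0.003,0,0,0,0,0,0,0,0,0]'
$R '[0,0,-0.002,0,0,0,0,0,0,0,0,0]'
```

```text
time: 24.75
position: [0.4578, 0.1369, 0.1216]
ee_rot: [0.47, -0.527, 0.528, -0.471]
ft_force: [0.9, -0.6, -3.0]
finger_gap: 0.0498
time: 25.38
position: [0.4637, 0.2779, 0.0826]
ee_rot: [0.485, -0.512, 0.514, -0.489]
ft_force: [0.0, -0.9, -3.9]
finger_gap: 0.0497
time: 26.0
position: [0.4624, 0.2772, 0.015]
ee_rot: [0.486, -0.513, 0.513, -0.487]
ft_force: [-0.4, -0.2, -2.3]
finger_gap: 0.0499
time: 26.25
position: [0.4625, 0.2773, 0.0146]
ee_rot: [0.486, -0.512, 0.514, -0.487]
ft_force: [-3.4, -3.0, 14.4]
finger_gap: 0.0493
```

```bash
R='python3 -m crank'
$R '[0,0,0.002,0,0,0,0,0,0,0,0,0,0,0,0,0,0,0]' 0.07
$R '[0,0,0.03,0,0,0,0,0,0.05,0,0,0,0,0,0.03,0,0,0,0.0459,0.0019,0,0,0,0,0.0459,0.0019,0,0,0,0]' 
$R '[0.0459,0.0019,0,0,0,0,0.0459,0.0018,0,0,0,0,0,0,0,0,0,0,0,0,0,0,0,0]' 0.07
python3 snap.py w7
```

```text
time: 26.62
position: [0.4618, 0.2768, 0.0141]
ee_rot: [0.486, -0.513, 0.513, -0.487]
ft_force: [-0.0, -0.5, -0.1]
finger_gap: 0.0698
time: 27.25
position: [0.5549, 0.2805, 0.1249]
ee_rot: [0.486, -0.513, 0.513, -0.487]
ft_force: [1.2, -0.0, 0.7]
finger_gap: 0.0702
time: 27.75
position: [0.6439, 0.2846, 0.1233]
ee_rot: [-0.487, 0.513, -0.512, 0.486]
ft_force: [-0.2, -0.1, 0.6]
finger_gap: 0.0701
[0.6436 0.2848 0.1237] 27.8 cam [0.649 0.37  0.321]
px [284. 201.] z 0.047 c [644.9 285.6] w 36.8 37.6 yaw8 12 yaw6 57
px [ 49. 227.] z 0.067 c [463.8 278.4] w 50.7 55.3 yaw8 43 yaw6 28
```

View pics/w7.png

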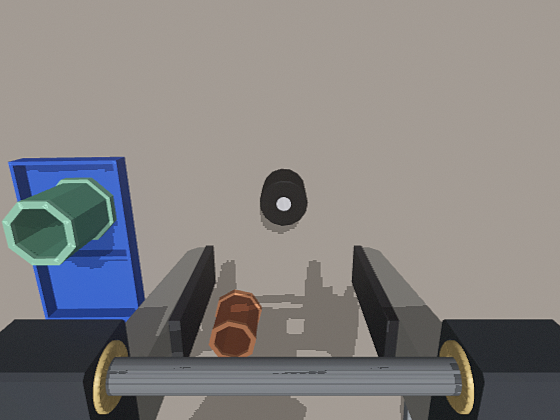

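The green collar reads z = 0.067, so it's upright on the floor of the large blue compartment. The buffer is at (284,201), which gives (0.645,0.2856).

```bash
R='python3 -m crank'
$R '[0,0,-0.05,0,0,0,0,0,-0.045,0,0,0,0,0,-0.03,0,0,0,0,0,0,0,0,0]'
$R '[0,0,0,0,0,0,0,0,0,0,0,0,0,0,0,0,0,0,0,0,0,0,0,0,0,0,0,0,0,0]' 0.02 25
$R '[0,0,0.03,0,0,0,0,0,0.05,0,0,0,0,0,0.04,0,0,0,-0.0377,-0.0292,0,0,0,0,-0.0377,-0.0292,0,0,0,0]'
$R '[-0.0377,-0.0292,0,0,0,0,-0.0377,-0.0292,0,0,0,0,-0.0377,-0.0292,0,0,0,0,0,0,0,0,0,0]'
```

```text
time: 28.3
position: [0.6423, 0.2836, -0.0031]
ee_rot: [-0.489, 0.513, -0.512, 0.485]
ft_force: [0.2, -0.5, 0.8]
finger_gap: 0.0698
time: 28.92
position: [0.6455, 0.2845, 0.0001]
ee_rot: [0.486, -0.513, 0.513, -0.487]
ft_force: [-1.0, -1.0, 6.1]
finger_gap: 0.0377
time: 29.55
position: [0.569, 0.2254, 0.1192]
ee_rot: [0.486, -0.513, 0.513, -0.487]
ft_force: [0.4, -0.3, -0.2]
finger_gap: 0.0377
time: 30.05
position: [0.4541, 0.1354, 0.1186]
ee_rot: [0.487, -0.513, 0.514, -0.485]
ft_force: [1.3, 0.6, -0.3]
finger_gap: 0.0368
```

```bash
R='python3 -m crank'
$R '[0,0,-0.05,0,0,0,0,0,-0.04,0,0,0,0,0,-0.018,0,0,0,0,0,-0.006,0,0,0,0,0,-0.003,0,0,0]'
$R '[0,0,-0.001,0,0,0,0,0,0,0,0,0]'
$R '[0,0,0,0,0,0,0,0,0,0,0,0,0,0,0,0,0,0]' 0.052
$R '[0,0,0.03,0,0,0,0,0,0.05,0,0,0,0,0,0.05,0,0,0,0,0.04,0.05,0,0,0,0,0,0,0,0,0]'
python3 snap.py w8
```

```text
time: 30.68
position: [0.4575, 0.139, 0.0029]
ee_rot: [0.486, -0.513, 0.513, -0.487]
ft_force: [-6.5, -1.9, 26.8]
finger_gap: 0.0372
time: 30.92
position: [0.4575, 0.139, 0.003]
ee_rot: [0.486, -0.512, 0.514, -0.487]
ft_force: [-2.5, -0.0, 9.0]
finger_gap: 0.0375
time: 31.3
position: [0.4571, 0.1382, 0.0013]
ee_rot: [0.486, -0.513, 0.513, -0.487]
ft_force: [0.2, 1.0, 0.4]
finger_gap: 0.0521
time: 31.92
position: [0.4588, 0.1811, 0.1837]
ee_rot: [0.485, -0.511, 0.513, -0.49]
ft_force: [0.4, -0.4, -1.3]
finger_gap: 0.0519
[0.4574 0.1785 0.1812] 31.975 cam [0.462 0.266 0.381]
px [281.  73.] z 0.068 c [463.9 277.6] w 50.3 54.2 yaw8 42 yaw6 42
px [424. 196.] z 0.050 c [594.1 162.9] w 38.9 42.3 yaw8 28 yaw6 11
px [283. 226.] z 0.050 c [458.8 139.9] w 36.7 37.8 yaw8 11 yaw6 56
```

View pics/w8.png

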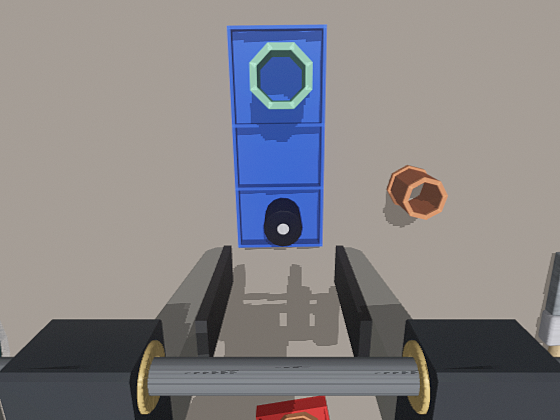

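The blue tray is right: the green collar at (281,73), z 0.068, and the buffer at (283,226), z 0.050 (46 + 3 mm). Last, a check of the red tray from above.

```bash
R='python3 -m crank'
$R '[0,-0.05,0,0,0,0,0,-0.05,0,0,0,0,0,-0.05,0,0,0,0,0,-0.05,0,0,0,0,0,0,0,0,0,0]'
python3 snap.py w9
```

```text
time: 32.6
position: [0.455, -0.0277, 0.1779]
ee_rot: [-0.486, 0.516, -0.515, 0.483]
ft_force: [0.1, 0.8, -0.3]
finger_gap: 0.0519
[ 0.4553 -0.025   0.1782] 32.65 cam [0.462 0.058 0.375]
px [275.   4.] z 0.049 c [458.3 126.2] w 5.6 26.4 yaw8 42 yaw6 27
px [530. 284.] z 0.051 c [ 697.2 -148.2] w 30.9 41.8 yaw8 43 yaw6 44
px [299. 292.] z 0.062 c [ 464.5 -138.9] w 7.0 32.3 yaw8 41 yaw6 26
```

View pics/w9.png

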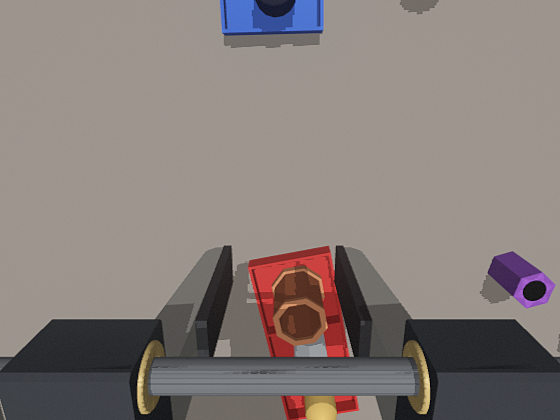

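The bar hides most of the red tray, so I'll move further along.

```bash
R='python3 -m crank'
$R '[0,-0.05,0.01,0,0,0,0,-0.05,0.01,0,0,0,0,-0.05,0,0,0,0,0,-0.05,0,0,0,0,0,0,0,0,0,0]'
$R '[0,-0.01,0,0,0,0,0,0,0,0,0,0]'
python3 snap.py w10
python3 - <<'E'
from h import *
tray(dict(np.load('w10.npz')),'red',v1=300,u0=180,u1=380)
E
```

```text
time: 33.28
position: [0.4558, -0.2253, 0.1984]
ee_rot: [-0.486, 0.515, -0.514, 0.485]
ft_force: [0.4, 0.8, 0.5]
finger_gap: 0.0517
time: 33.52
position: [0.4568, -0.2317, 0.1995]
ee_rot: [-0.487, 0.513, -0.512, 0.487]
ft_force: [0.4, 1.2, -0.4]
finger_gap: 0.0518
[ 0.4569 -0.2315  0.1996] 33.575 cam [ 0.462 -0.147  0.397]
px [540.  78.] z 0.051 c [ 697.1 -148.4] w 32.0 41.1 yaw8 14 yaw6 45
px [286. 105.] z 0.068 c [ 464.  -159.1] w 50.5 53.9 yaw8 7 yaw6 53
px [300. 182.] z 0.054 c [ 474.5 -233.5] w 36.0 42.3 yaw8 38 yaw6 7
px [310. 240.] z 0.063 c [ 481.5 -295.7] w 22.7 25.6 yaw8 2 yaw6 46
red 2349 ((470.61041259765625, -222.6291961669922), (89.57975006103516, 215.93392944335938), 7.866126537322998)
```

View pics/w10.png

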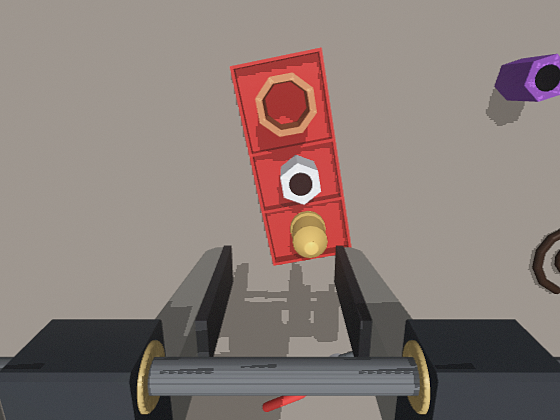

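The red tray is right too: collar (286,105), nut (300,182) and finial (310,240), each upright in its own compartment at floor height. The gripper is well clear, so I'll hand in.

```bash
python3 -c "
from plant import robot
print(robot.job_done())"
```

```text
the job is handed in; nothing more can be done
None
```

Both kits are made up and the job is handed in, at about 34 s on the robot's clock against the 115 s limit.

| Tray | Part | Compartment | Top height measured (expected) |
|---|---|---|---|
| Red | copper-brown collar | large | 68 mm (67) |
| Red | steel hex nut | middle small | 54 mm (53) |
| Red | brass finial | end small | 63 mm (65 at the very tip) |
| Blue | green collar | large | 68 mm (67) |
| Blue | rubber buffer | end small | 50 mm (49) |

- **Last checks:** wrist pictures of both trays showed every part upright on the floor of its own compartment, with the gripper clear and empty. The smaller copper collar and the purple nut were where they started. I did not touch or go near the hammer, brush or pliers, but I did not measure them again at the end.
- **What went wrong:** the first lift of the finial slipped off it, leaving it standing. The second gripped only its taper, with a 29 mm gap instead of 36 mm, so I set it down and gripped it lower.
- **What disagreed:** the camera depth put the fingertips about 25 mm above the reported tool point, so I commanded lower heights for the small parts, and for the green collar as well. The highest vertical force reported after a move was 27 N, when setting down the buffer.

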